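# Shut and lock the control box

## Task

Push the control box's access panel down until it is fully shut, then set a fingertip in the slot of the round cam fastener and turn it clockwise a quarter turn, up to its stop, so that the panel is locked. Only push: do not raise the panel any further on the way, pick nothing up, and leave the things lying round the box where they are.

Things in the scene. Friction and masses are not known exactly. Their poses are not given: they have to be found in the camera images.
- enclosure: Shallow grey steel control box, fixed, 200 (x, front to back) x 190 (y) x 60 mm high without its panel. Origin at the centre of its underside; x points from its vented front to its hinge side at the back, y to its left, z up. Turned by up to 0.35 rad. Two cable glands stick out 12 mm on its left.
- panel (a joint): Opening angle of the access panel, rad: 0 = shut flat on the box (rigid stop), growing as the front edge rises. Starts ajar, 0.25 to 0.55. A stiff friction hinge keeps it where it is left; 4 to 10 N down near the front edge moves it.
- panel_hinge (a point): Middle of the panel's hinge line, the rear top edge of the box, 60 mm above the desk. Axes turn with the panel: x from front edge to hinge, y left along the hinge, z square to the panel. The panel is a grey plate 200 (x) x 190 (y) x 5 mm that reaches from the hinge 200 mm to -x; its upper face is at z = +5 mm.
- panel_front (a point): Middle of the panel's front edge, on its upper face; axes as panel_hinge. The bare corners, 12 mm behind the front edge and 75 mm to either side of this point, are clear of the fastener and good to push on.
- fastener_top (a point): Centre of the cam fastener's round steel head, on its axis at the head's top, 20 mm above the panel's face, 68 mm behind its front edge. Head: diameter 100 mm, with a slot across its whole diameter, 40 mm wide, 16 mm deep, flat floor. A fixed black collar (outer diameter 120, inner 102 mm, flush with the head) closes the slot's ends. Axes turn with the head: y along the slot, z up.
- cam (a joint): Turn of the fastener head, rad, clockwise from above: 0 = open (slot parallel to the front edge), 1.571 = locked at a rigid stop (slot square to the front edge). Starts at 0 to 0.3. Steady friction 0.12 N m (4 to 5 N on the slot's wall 28 mm off the axis); stays where left. Turned with the panel ajar, its tongue below would catch on the box and keep the panel from shutting.
- stapler: Bystander, loose: desk stapler, about 30 x 136 x 49 mm. Origin at the centre of its underside. To be left alone.
- rubber: Bystander, loose: small eraser, 18 x 42 x 11 mm. Origin at the centre of its underside. To be left alone.
- usb_stick_0: Bystander, loose: memory stick, 17 x 52 x 8 mm. Origin at the centre of its underside. To be left alone.
- tool_cup: Bystander, loose: dark empty pen cup, diameter 78, height 96 mm. Origin at the centre of its underside. To be left alone.
- tape_measure: Bystander, loose: pocket tape measure, 62 x 73 x 35 mm. Origin at the centre of its underside. To be left alone.
- ink_bottle_3: Bystander, loose: small ink bottle, diameter 39, height 90 mm. Origin at the centre of its underside. To be left alone.
- masking_tape: Bystander, loose: roll of masking tape lying flat, diameter 104, height 25 mm. Origin at the centre of its underside. To be left alone.
- screwdriver: Bystander, loose: screwdriver lying down, 192 long, 27 thick mm. Origin at the centre of its underside. To be left alone.

How it is judged:
On the way, in this order (a step that is already met when the one before it is completed fails the run):
1. the panel is pushed fully shut while the fastener is still open (value of joint panel below 0.025 rad and value of joint cam below 0.6 rad), for 0.2 s.
2. with the panel shut, the fastener is turned clockwise to its locked position (value of joint panel below 0.025 rad and value of joint cam above 1.4 rad), for 0.2 s.
At the end, for the whole second after the job is handed in: The panel is shut (within 0.025 rad, 5 mm at its front edge) and the fastener stands at or near its stop (turned to more than 1.40 rad of 1.571), both at rest (all of step 2 and velocity of joint each of cam, panel below 0.05 rad/s); the robot touches nothing.
It fails at once if the panel is raised further open than it stood (over 0.65 rad; it starts at 0.55 at most) (value of joint panel above 0.65 rad).
It fails at once if a bystander is moved by more than 30 mm, lifted or carried (distance of any of stapler, rubber, usb_stick_0, tool_cup, tape_measure, ink_bottle_3, masking_tape, screwdriver from where it was at the start of the episode above 0.03 m).
It also fails if it takes over 45 s, if anything falls off the work surface, if the arm or the gripper's body presses on something with over 40 N, if the wrist force passes 120 N, or if a joint passes its speed limit or range.

## Robot

A 6-joint arm with a two-finger parallel gripper is mounted at the origin on a cart in front of the work surface, level with it; the furniture and walls round the work are solid. World frame = base frame: x ahead of the robot, y to its left, z up, the work surface at z = 0. Lengths are in m, angles in rad, forces in N, time in s.
With the tool pointing down it reaches from about 0.35 to 0.975 m from the base axis. Payload 4.9 kg.
Tool frame: the origin (TCP) lies where the fingers leave the gripper's body, on its centre line; the fingertips stand 73 mm ahead of it and the grasp point (between the pads) lies 54 mm ahead of it; z points along the fingers, y is the line along which they close (so a half turn about z gives the same grasp; the last joint's range is limited). The gripper opens to 85 mm and grips with 20 to 120 N. Pads are 22 mm wide; open, the fingers measure 114 mm over their backs; the gripper's body (76 mm by 85 mm) begins 54 mm behind the grasp point. The pads swing forward as they close: fully open they stand 13 mm farther back than shut.
Start: joints at [-1.437, 0.053, 1.613, -0, 1.476, -0.119], TCP at [0.156, -0.605, 0.304] pointing down, gripper open.
Joint ranges: [-3.01, 3.01], [-1.01, 2.22], [0.06, 2.58], [-1.02, 4.17], [0.09, 2.62], [-3.14, 3.14]. Speed limits (rad/s): [2.57, 2.57, 3.14, 3.14, 3.14, 3.14].

## Interface

Orientations are given as a unit quaternion [x, y, z, w].
In Python, from cell import env gives the robot as it stands. The module is installed in compiled form; this text tells all that it offers.
- The arm moves only by the shell command python3 -m inch 'ROWS' [FORCE]. ROWS is JSON, a list of rows, each an object of numbers: "ax", "ay", "az": the turn, a rotation vector about the tool's x, y, z in rad; "dx", "dy", "dz": the shift along the tool's x, y, z in mm; "fingers": the opening in per cent of the stroke, from 0 (shut) to 100 (fully open). In form: [{"ax": .., "ay": .., "az": .., "dx": .., "dy": .., "dz": .., "fingers": ..}, ...]. A call has exactly 5 rows; each row shifts and turns the commanded pose from where the row before left it, along the tool's axes as they then stand; what a row does not reach is not made up. A row lasts 1/12 s, in which the tool goes at most 41.7 mm and 7.16 degrees, less where a joint would pass 70% of its speed; a pose out of reach is approached as far as the arm can. A call is refused whole if a number of a shift passes 41.7 or a number of a turn 0.125, either way. A call with a gripper value outside its range is refused whole. The fingers move at their own pace and stop on an object; FORCE is the grip in N (left out, the last holds). Time passes only in rows, so rows that do not move let the fingers close, or fill a call up. It gives the time, the measured TCP pose, the force, the opening and the grip force at its end, in the units of the state.
- env.state(): the state, without advancing time (a new reading comes with each control period).
- env.get_image(name): name is "side" or "top"; returns a dict with "img" (420x560x3 uint8, blue, green, red), "range_z" (420x560 float32, m along the optical axis (not along the pixel's ray), 0 where there is no reading), "mtx" (3x3 intrinsics, pixels), "world_from_camera" (4x4, takes a point from camera to world coordinates). Camera axes: x right, y down, z forward; pixel columns grow to the right and rows downward; lengths in m; the calibration is good to about 2 mm. A picture is of the moment at which its call begins.
- env.close_job(): hands the job in; it is judged then, once.
The state is a dict: "time_s": time; "joints": joint angles; "qvel": joint speeds; "joint_efforts": joint torques, N m; "eef_pos": TCP position; "ee_rot": TCP orientation; "wrist_force": force on the tool from outside, world axes, zero at the start; "torque": the same for the moment, N m; "gripper_width": finger opening in m; "gripper_force": force on a finger pad.
Only numpy, scipy, OpenCV 4.12 (cv2) and the standard library are available. Lean on these libraries where they do the work, as an engineer would, in place of code of your own. Each camera call takes 0.05 s, during which the arm holds its last target. There are 200 camera calls.

## Working session

There is one attempt and no reset: what is moved stays moved. The work goes in short steps, Python scripts to look and compute and a shell command to move; the robot and the scene stay as the last step left them, time stands still between calls to the robot, and variables do not carry over. Pictures are saved under pics/ and viewed, at most 10 in all, crops included, and the job is handed in when it is done.

```bash
mkdir -p pics; cat > h.py <<'E'
import numpy as np, cv2
from cell import env
from scipy.spatial.transform import Rotation as R
def grab(n):
    d=env.get_image(n); z=d["range_z"]; K=d["mtx"]; T=d["world_from_camera"]
    v,u=np.mgrid[:z.shape[0],:z.shape[1]]
    P=np.stack([(u-K[0,2])/K[0,0]*z,(v-K[1,2])/K[1,1]*z,z],-1)@T[:3,:3].T+T[:3,3]
    P[z==0]=np.nan
    return d["img"],P,d
E
python3 - <<'E'
from h import *
s=env.state();print(s)
for n in("top","side"):
    i,P,d=grab(n);cv2.imwrite(f"pics/{n}0.png",i);np.save(n+"P.npy",P);print(n,d["world_from_camera"].round(3).tolist(),np.isfinite(P[...,0]).mean())
E
```

```text
{'time_s': 0.0, 'joints': array([-1.43702142e+00,  5.33497688e-02,  1.61429885e+00, -5.96067840e-06,
        1.47600739e+00, -1.18966922e-01]), 'qvel': array([-0.0005563 ,  0.00041557, -0.00079605,  0.00041113,  0.00049785,
       -0.00054046]), 'joint_efforts': array([-2.14053267e-03, -3.93685806e+01, -3.70177603e+01, -3.23602035e-04,
        7.05950733e-03,  5.14505388e-06]), 'eef_pos': array([ 0.1562422 , -0.60466142,  0.30266437]), 'ee_rot': array([ 9.92025253e-01,  1.26035051e-01, -1.06050668e-05, -1.03162949e-03]), 'wrist_force': array([-0.14318348, -0.02555125,  0.3793624 ]), 'torque': array([-0.01383641, -0.01562344, -0.02917949]), 'gripper_force': 0.0, 'gripper_width': 0.08550628694612383}
top [[0.018, -0.983, 0.185, 0.294], [-1.0, -0.013, 0.028, -0.045], [-0.025, -0.185, -0.982, 1.373], [0.0, 0.0, 0.0, 1.0]] 0.995875850340136
side [[0.926, -0.241, 0.291, 0.241], [-0.378, -0.575, 0.725, -0.843], [-0.008, -0.781, -0.624, 0.77], [0.0, 0.0, 0.0, 1.0]] 0.9959651360544217
```

View pics/top0.png

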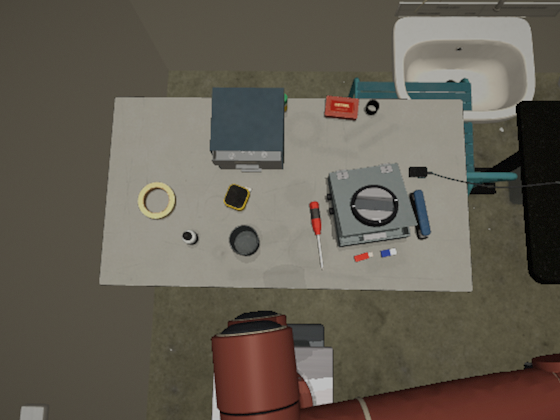

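View pics/side0.png

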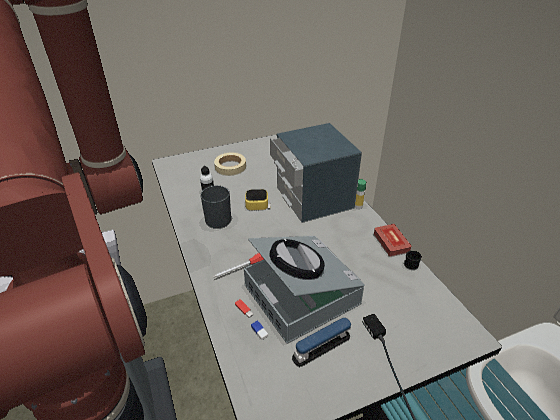

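The top view shows the box at about px (370,205). The panel is ajar with the black collar at (375,205), the hinge is at the far edge (row 170), the eraser and USB stick lie in front at (375,255), and the stapler is on the right at (422,213). The side view confirms that the front edge is raised.

```bash
python3 - <<'E'
from h import *
P=np.load("topP.npy");img=cv2.imread("pics/top0.png")
sub=np.zeros(P.shape[:2],bool);sub[150:255,318:418]=1
dark=(img.max(-1)<38)&sub&(P[...,2]>.07)
n,l,st,c=cv2.connectedComponentsWithStats(dark.astype(np.uint8))
k=1+st[1:,4].argmax();print("ring",st[k],c[k])
ring=P[l==k]
# panel plane: collar ring is flush plane; also panel grey
grey=sub&(img.max(-1)>60)&(P[...,2]>.06)
Q=P[grey]
rng=np.random.default_rng(0);best=None
for _ in range(400):
    a=Q[rng.choice(len(Q),3,False)];nn=np.cross(a[1]-a[0],a[2]-a[0]);nn/=np.linalg.norm(nn)+1e-12
    m=abs((Q-a[0])@nn)<.003
    if nn[2]**2<.99 and (best is None or m.sum()>best.sum()):best=m
pl=Q[best];c0=pl.mean(0);nn=np.linalg.svd(pl-c0)[2][2];nn*=np.sign(nn[2])
print("panel n",nn,"tilt",np.arccos(nn[2]),"yaw(n)",np.arctan2(nn[1],nn[0]),len(pl))
# normal = (-sin? ) x axis hinge dir horizontally
d=(ring-c0)@nn;print("ring height pct",np.percentile(d,[5,25,50,75,95]))
mask=np.zeros(sub.shape,np.uint8);mask[grey]=0
dd=(P-c0)@nn;mask=(sub&(abs(dd)<.004)|(sub&(dd>.008)&(dd<.03)&(P[...,2]>.07))).astype(np.uint8)
mask=cv2.morphologyEx(mask,cv2.MORPH_OPEN,np.ones((3,3)))
n,l2,st,_=cv2.connectedComponentsWithStats(mask);mask=(l2==1+st[1:,4].argmax())
M=P[mask]
yaw=np.arctan2(nn[1],nn[0])  # candidate; normal tilts toward +x(hinge)? front raised -> n leans to hinge (+x)
pts=(M-c0)-np.outer((M-c0)@nn,nn)
pz=nn;ex=np.array([nn[2],0,0]);
x=np.array([1,0,0.])-nn[0]*nn;x/=np.linalg.norm(x);y=np.cross(nn,x)
uv=np.c_[pts@x,pts@y].astype(np.float32)
r=cv2.minAreaRect(uv);print("rect",r)
cen=c0+r[0][0]*x+r[0][1]*y;print("panel centre",cen)
for b in cv2.boxPoints(r):print("corner",(c0+b[0]*x+b[1]*y).round(4))
rr=ring[(d>.012)&(d<.028)];q=np.c_[(rr-c0)@x,(rr-c0)@y].astype(np.float32)
e=cv2.minEnclosingCircle(q);print("ring circ",e,(c0+e[0][0]*x+e[0][1]*y+.02*nn))
big=cv2.resize(img[140:265,310:440],None,fx=6,fy=4.8*1.25/1.25*1,interpolation=cv2.INTER_CUBIC);cv2.imwrite("pics/crop1.png",cv2.resize(img[140:240+25,310:440],(780,600),interpolation=cv2.INTER_CUBIC) if 0 else cv2.resize(img[145:255,315:435],(600,550),interpolation=cv2.INTER_CUBIC))
E
```

```text
ring [351 185  47  42 425] [373.76235294 209.33411765]
panel n [0.3966817  0.06381146 0.91573562] tilt 0.4134613130085438 yaw(n) 0.15949673456557278 2642
ring height pct [0.00493884 0.01489404 0.01847526 0.02009801 0.02263618]
rect ((-0.0030136704444885254, -0.0014674440026283264), (0.20513585209846497, 0.1899569183588028), 9.936532020568848)
panel centre [ 0.54092015 -0.25373389  0.10381555]
corner [ 0.4331 -0.1748  0.145 ]
corner [ 0.4632 -0.3624  0.145 ]
corner [ 0.6487 -0.3326  0.0626]
corner [ 0.6186 -0.1451  0.0626]
ring circ ((-0.036632753908634186, -0.006815077271312475), 0.06006862223148346) [ 0.51799294 -0.2568653   0.13580582]
```

View pics/crop1.png

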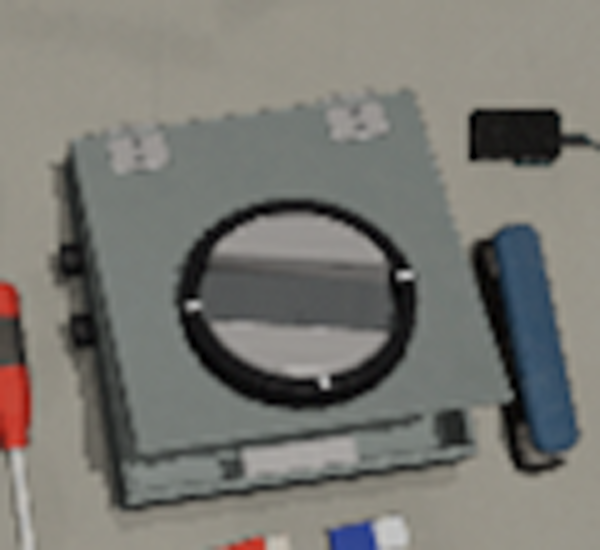

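```bash
cat >> h.py <<'E'
H=np.array([.632,-.239,.059]);yaw=.16
ex=np.array([np.cos(yaw),np.sin(yaw),0]);ey=np.array([-ex[1],ex[0],0])
def to(x,y,z):  # needed shift in tool axes, mm
    s=env.state();r=R.from_quat(s["ee_rot"]);X=r.as_matrix()[:,0]
    print("t",s["time_s"],"pos",s["eef_pos"].round(4),"psi",np.arctan2(X[1],X[0]).round(4),"tilt",r.as_matrix()[2,2].round(4),
     "F",s["wrist_force"].round(1),"w",round(s["gripper_width"],4))
    print("shift",(r.inv().apply(np.array([x,y,z])-s["eef_pos"])*1000).round(1))
E
python3 -m inch '[{"az":0.058,"fingers":0},{"az":0.058,"fingers":0},{"az":0.058,"fingers":0},{"az":0.058,"fingers":0},{"az":0.058,"fingers":0}]' 40
python3 -c "
from h import *
p=H-.168*ex-.075*ey;print(p);to(p[0],p[1],.25)"
```

```text
[ 0.47809468 -0.3398075   0.059     ]
t 0.1 pos [ 0.1563 -0.6047  0.3027] psi 0.2528 tilt -1.0 F [-0.6 -0.2  0.4] w 0.0856
shift [ 377.8 -175.9   53.2]invalid input at $[0]: expected keys ax, ay, az, dx, dy, dz, fingers
```

```bash

python3 -m inch '[{"ax":0,"ay":0,"az":0.058,"dx":0,"dy":0,"dz":0,"fingers":0},{"ax":0,"ay":0,"az":0.058,"dx":0,"dy":0,"dz":0,"fingers":0},{"ax":0,"ay":0,"az":0.058,"dx":0,"dy":0,"dz":0,"fingers":0},{"ax":0,"ay":0,"az":0.058,"dx":0,"dy":0,"dz":0,"fingers":0},{"ax":0,"ay":0,"az":0.058,"dx":0,"dy":0,"dz":0,"fingers":0}]' 40
python3 -c "
from h import *
p=H-.168*ex-.075*ey;to(p[0],p[1],.25)"
```

```text
time_s: 0.52
eef_pos: [0.1563, -0.6048, 0.3031]
ee_rot: [1.0, -0.02, -0.0, -0.001]
wrist_force: [-0.1, 0.1, 0.7]
gripper_width: 0.0258
gripper_force: 0.0
t 0.5167 pos [ 0.1563 -0.6048  0.3031] psi -0.0401 tilt -1.0 F [-0.1  0.1  0.7] w 0.0258
shift [ 311.  -277.6   53.4]
```

```bash

python3 -m inch '[{"ax":0,"ay":0,"az":0,"dx":28,"dy":-25,"dz":0,"fingers":0},{"ax":0,"ay":0,"az":0,"dx":28,"dy":-25,"dz":0,"fingers":0},{"ax":0,"ay":0,"az":0,"dx":28,"dy":-25,"dz":0,"fingers":0},{"ax":0,"ay":0,"az":0,"dx":28,"dy":-25,"dz":0,"fingers":0},{"ax":0,"ay":0,"az":0,"dx":28,"dy":-25,"dz":0,"fingers":0}]' >/dev/null
python3 -m inch '[{"ax":0,"ay":0,"az":0,"dx":28,"dy":-25,"dz":0,"fingers":0},{"ax":0,"ay":0,"az":0,"dx":28,"dy":-25,"dz":0,"fingers":0},{"ax":0,"ay":0,"az":0,"dx":28,"dy":-25,"dz":0,"fingers":0},{"ax":0,"ay":0,"az":0,"dx":28,"dy":-25,"dz":0,"fingers":0},{"ax":0,"ay":0,"az":0,"dx":0,"dy":0,"dz":0,"fingers":0}]' >/dev/null
python3 -c "
from h import *
p=H-.168*ex-.075*ey;to(p[0],p[1],.225)"
```

```text
t 1.35 pos [ 0.4201 -0.3856  0.3034] psi -0.0308 tilt -1.0 F [-0.2 -0.7  0.3] w -0.0001
shift [ 56.4 -47.3  78.6]
```

```bash

python3 -m inch '[{"ax":0,"ay":0,"az":0,"dx":19,"dy":-16,"dz":0,"fingers":0},{"ax":0,"ay":0,"az":0,"dx":19,"dy":-16,"dz":12,"fingers":0},{"ax":0,"ay":0,"az":0,"dx":18,"dy":-15,"dz":30,"fingers":0},{"ax":0,"ay":0,"az":0,"dx":0,"dy":0,"dz":32,"fingers":0},{"ax":0,"ay":0,"az":0,"dx":0,"dy":0,"dz":0,"fingers":0}]' >/dev/null
python3 - <<'E'
from h import *
p=H-.168*ex-.075*ey;to(p[0],p[1],.138)
i,P,d=grab("side");cv2.imwrite("pics/s1.png",cv2.resize(i[180:380,190:420],(690,600)))
E
```

```text
t 1.7667 pos [ 0.472  -0.3416  0.222 ] psi -0.0353 tilt -0.9999 F [-1.5  0.5 -1.2] w 0.0002
shift [ 6.9 -1.3 83.9]
```

View pics/s1.png

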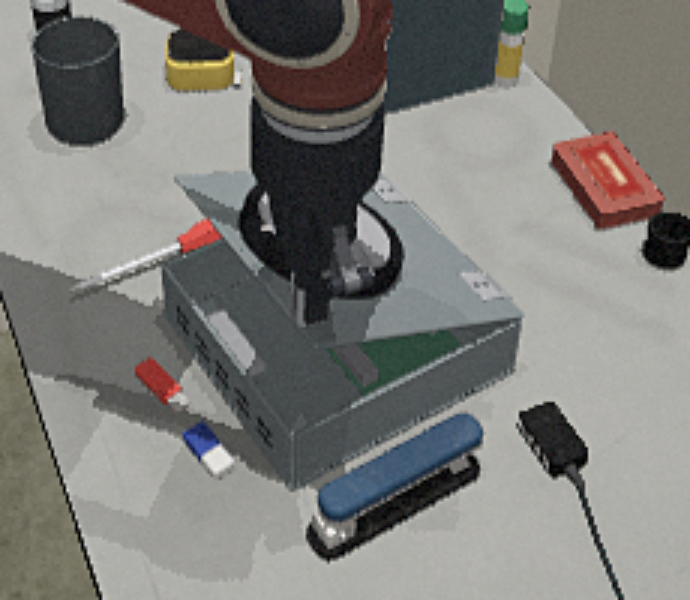

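The fingertips (crop px 310,320) stand just above the panel's front-right corner. I'll push down from here.

```bash

python3 -m inch '[{"ax":0,"ay":0,"az":0,"dx":3,"dy":0,"dz":8,"fingers":0},{"ax":0,"ay":0,"az":0,"dx":0,"dy":0,"dz":8,"fingers":0},{"ax":0,"ay":0,"az":0,"dx":0,"dy":0,"dz":8,"fingers":0},{"ax":0,"ay":0,"az":0,"dx":0,"dy":0,"dz":8,"fingers":0},{"ax":0,"ay":0,"az":0,"dx":0,"dy":0,"dz":8,"fingers":0}]' 
python3 -m inch '[{"ax":0,"ay":0,"az":0,"dx":0,"dy":0,"dz":7,"fingers":0},{"ax":0,"ay":0,"az":0,"dx":0,"dy":0,"dz":7,"fingers":0},{"ax":0,"ay":0,"az":0,"dx":0,"dy":0,"dz":7,"fingers":0},{"ax":0,"ay":0,"az":0,"dx":0,"dy":0,"dz":6,"fingers":0},{"ax":0,"ay":0,"az":0,"dx":0,"dy":0,"dz":5,"fingers":0}]' 
python3 -c "
from h import *
p=H-.168*ex-.075*ey;to(p[0],p[1],.138)"
```

```text
time_s: 2.23
eef_pos: [0.4773, -0.3456, 0.1903]
ee_rot: [1.0, -0.019, 0.001, 0.001]
wrist_force: [0.9, -0.1, 1.1]
gripper_width: -0.0001
gripper_force: 0.5
time_s: 2.65
eef_pos: [0.477, -0.3447, 0.1569]
ee_rot: [1.0, -0.019, -0.0, -0.0]
wrist_force: [-0.2, -0.6, 1.1]
gripper_width: 0.0001
gripper_force: 0.3
t 2.65 pos [ 0.477  -0.3447  0.1569] psi -0.0372 tilt -1.0 F [-0.2 -0.6  1.1] w 0.0001
shift [ 0.9 -4.9 18.9]
```

```bash

python3 - <<'E'
from h import *
i,P,d=grab("side");cv2.imwrite("pics/s2.png",cv2.resize(i[200:360,200:400],(750,600)))
E
```

```text
(no output)
```

View pics/s2.png

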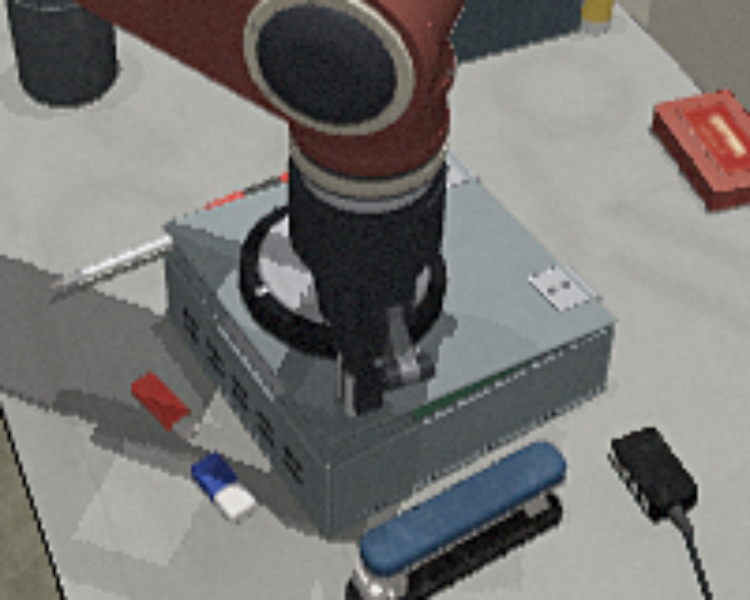

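The panel is following the fingertip down and is nearly shut, so I'll continue.

```bash

python3 -m inch '[{"ax":0,"ay":0,"az":0,"dx":0,"dy":-3,"dz":4,"fingers":0},{"ax":0,"ay":0,"az":0,"dx":0,"dy":0,"dz":4,"fingers":0},{"ax":0,"ay":0,"az":0,"dx":0,"dy":0,"dz":4,"fingers":0},{"ax":0,"ay":0,"az":0,"dx":0,"dy":0,"dz":3,"fingers":0},{"ax":0,"ay":0,"az":0,"dx":0,"dy":0,"dz":0,"fingers":0}]' 
python3 -m inch '[{"ax":0,"ay":0,"az":0,"dx":0,"dy":0,"dz":2,"fingers":0},{"ax":0,"ay":0,"az":0,"dx":0,"dy":0,"dz":1,"fingers":0},{"ax":0,"ay":0,"az":0,"dx":0,"dy":0,"dz":1,"fingers":0},{"ax":0,"ay":0,"az":0,"dx":0,"dy":0,"dz":0,"fingers":0},{"ax":0,"ay":0,"az":0,"dx":0,"dy":0,"dz":0,"fingers":0}]' 
```

```text
time_s: 3.12
eef_pos: [0.477, -0.3415, 0.142]
ee_rot: [1.0, -0.019, -0.0, -0.0]
wrist_force: [-0.5, 1.7, -0.5]
gripper_width: 0.0002
gripper_force: 0.0
time_s: 3.53
eef_pos: [0.4774, -0.3419, 0.1389]
ee_rot: [1.0, -0.019, 0.0, 0.0]
wrist_force: [0.7, -0.1, 0.1]
gripper_width: 0.0
gripper_force: 0.0
```

```bash

python3 -m inch '[{"ax":0,"ay":0,"az":0,"dx":0,"dy":0,"dz":1.5,"fingers":0},{"ax":0,"ay":0,"az":0,"dx":0,"dy":0,"dz":1.5,"fingers":0},{"ax":0,"ay":0,"az":0,"dx":0,"dy":0,"dz":0,"fingers":0},{"ax":0,"ay":0,"az":0,"dx":0,"dy":0,"dz":0,"fingers":0},{"ax":0,"ay":0,"az":0,"dx":0,"dy":0,"dz":0,"fingers":0}]' |grep -E "pos|wrist"
python3 - <<'E'
from h import *
i,P,d=grab("side");cv2.imwrite("pics/s3.png",cv2.resize(i[200:360,200:400],(750,600)))
E
```

```text
eef_pos: [0.4776, -0.3421, 0.1376]
wrist_force: [-3.1, 2.4, 8.2]
```

View pics/s3.png

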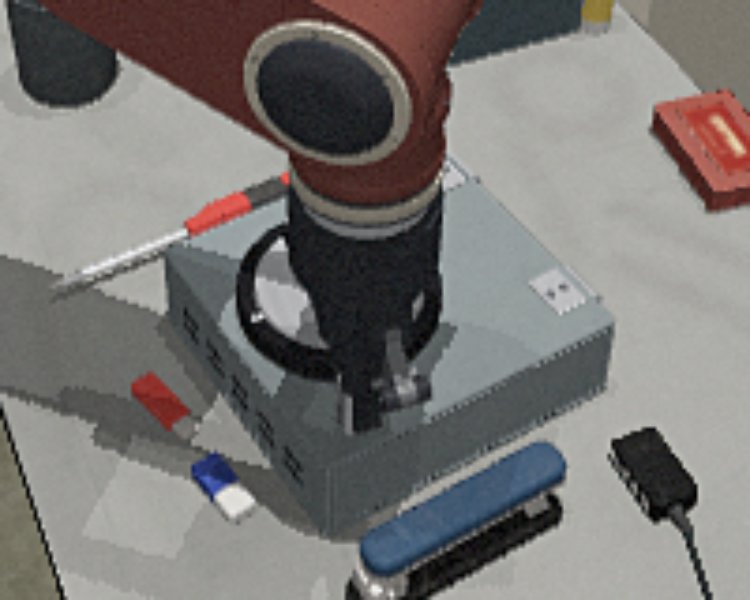

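The gap has gone and the force is rising at tip z ≈ 0.065, which is the shut height. I'll press a little more, lift, and move clear for another look.

```bash

python3 -m inch '[{"ax":0,"ay":0,"az":0,"dx":0,"dy":0,"dz":1.5,"fingers":0},{"ax":0,"ay":0,"az":0,"dx":0,"dy":0,"dz":1,"fingers":0},{"ax":0,"ay":0,"az":0,"dx":0,"dy":0,"dz":0,"fingers":0},{"ax":0,"ay":0,"az":0,"dx":0,"dy":0,"dz":0,"fingers":0},{"ax":0,"ay":0,"az":0,"dx":0,"dy":0,"dz":0,"fingers":0}]' |grep -E "pos|wrist"
python3 -m inch '[{"ax":0,"ay":0,"az":0,"dx":0,"dy":0,"dz":-15,"fingers":0},{"ax":0,"ay":0,"az":0,"dx":0,"dy":0,"dz":-35,"fingers":0},{"ax":0,"ay":0,"az":0,"dx":0,"dy":20,"dz":-35,"fingers":0},{"ax":0,"ay":0,"az":0,"dx":0,"dy":40,"dz":0,"fingers":0},{"ax":0,"ay":0,"az":0,"dx":0,"dy":40,"dz":0,"fingers":55}]' |grep -E "pos|wrist"
python3 -m inch '[{"ax":0,"ay":0,"az":0,"dx":0,"dy":40,"dz":0,"fingers":55},{"ax":0,"ay":0,"az":0,"dx":0,"dy":40,"dz":0,"fingers":55},{"ax":0,"ay":0,"az":0,"dx":0,"dy":20,"dz":0,"fingers":55},{"ax":0,"ay":0,"az":0,"dx":0,"dy":0,"dz":0,"fingers":55},{"ax":0,"ay":0,"az":0,"dx":0,"dy":0,"dz":0,"fingers":55}]' |grep -E "pos|wrist|width"
python3 - <<'E'
from h import *
i,P,d=grab("top");cv2.imwrite("pics/top2.png",cv2.resize(i[145:255,315:435],(600,550),interpolation=cv2.INTER_CUBIC))
np.save("topP2.npy",P);cv2.imwrite("top2raw.png",i)
E
```

```text
eef_pos: [0.4777, -0.3422, 0.1375]
wrist_force: [-7.8, 6.5, 20.4]
eef_pos: [0.4751, -0.4433, 0.2228]
wrist_force: [1.1, 0.1, 0.0]
eef_pos: [0.4694, -0.5426, 0.2178]
wrist_force: [0.7, 0.2, -0.2]
gripper_width: 0.0472
```

View pics/top2.png

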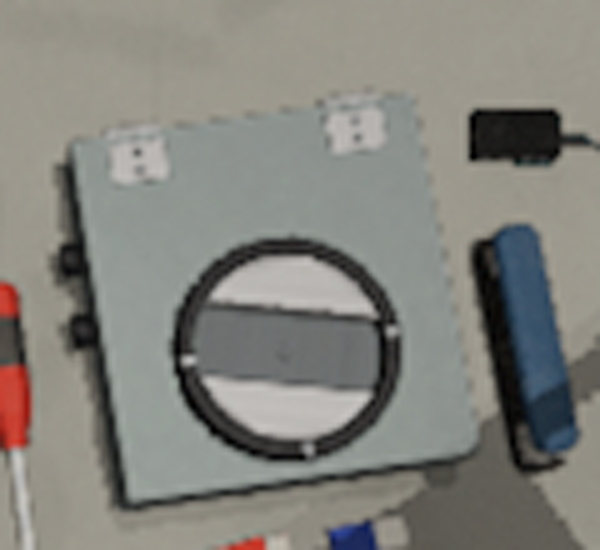

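The panel lies flat on the box. The collar centre is at crop px (288,348), and the slot runs slightly down to the right, from (205,340) to (375,357). Next I'll measure the ring centre, slot direction and panel tilt.

```bash
python3 - <<'E'
from h import *
P=np.load("topP2.npy");img=cv2.imread("top2raw.png")
sub=np.zeros(P.shape[:2],bool);sub[160:248,328:412]=1
ring=sub&(img.max(-1)<60)&(abs(P[...,2]-.085)<.008)
n,l,st,c=cv2.connectedComponentsWithStats(ring.astype(np.uint8),connectivity=8);k=1+st[1:,4].argmax()
q=P[l==k];e=cv2.minEnclosingCircle(q[:,:2].astype(np.float32));print("circ",e,"z",np.median(q[:,2]))
c=np.array(e[0]);rho=np.hypot(*(P[...,:2]-c).transpose(2,0,1))
pm=sub&(rho>.068)&(abs(P[...,2]-.065)<.012);Q=P[pm];u,s,v=np.linalg.svd(Q-Q.mean(0),full_matrices=False);print("panel",Q.mean(0),v[2],len(Q))
hd=(rho<.045)
g=img.mean(-1);print("head grey",np.percentile(g[hd],[10,30,50,70,90]))
sl=hd&(g<150)&(rho<.045);sl=hd&(g<(np.percentile(g[hd],10)+np.percentile(g[hd],90))/2)
S=P[sl];r=cv2.minAreaRect(S[:,:2].astype(np.float32));_,_,v=np.linalg.svd(S[:,:2]-S[:,:2].mean(0),full_matrices=False)
print("slot z",np.median(S[:,2]),r,"dir",np.arctan2(v[0][1],v[0][0]),S.mean(0))
f=H-.132*ex;print("predicted",f)
to(c[0],c[1],.165)
E
```

```text
circ ((0.5080035328865051, -0.25690793991088867), 0.05724850296974182) z 0.08420102145109343
panel [ 0.5423082  -0.25355781  0.0645092 ] [-0.00168023  0.00140736  0.9999976 ] 3220
head grey [ 97.36666667 110.66666667 112.33333333 178.         187.33333333]
slot z 0.06889687237341113 ((0.5173672437667847, -0.25748908519744873), (0.08818670362234116, 0.06898604333400726), 84.81704711914062) dir -1.7530937986226325 [ 0.50693028 -0.2558559   0.0706436 ]
predicted [ 0.501686 -0.26003   0.059   ]
t 5.3 pos [ 0.4697 -0.5415  0.2178] psi -0.0376 tilt -1.0 F [-0.6  0.5  0.1] w 0.0472
shift [  27.5 -285.7   53.1]
```

```bash
python3 - <<'E'
from h import *
P=np.load("topP2.npy");c=np.array([.507,-.257])
rho=np.hypot(*(P[...,:2]-c).transpose(2,0,1))
z=P[...,2]
m=((rho<.045)&(z<.0745)).astype(np.uint8)
n,l,st,_=cv2.connectedComponentsWithStats(m);m=l==1+st[1:,4].argmax();S=P[m]
r=cv2.minAreaRect(S[:,:2].astype(np.float32));v=np.linalg.svd(S[:,:2]-S[:,:2].mean(0))[2]
print(r,np.arctan2(v[0][1],v[0][0]),S.mean(0))
m=(rho<.056)&(rho>.0)&(z>.078)&(z<.095);e=cv2.minEnclosingCircle(P[m][:,:2].astype(np.float32));print(e)
E
```

```text
((0.5010136365890503, -0.2563800513744354), (0.08898473531007767, 0.041307006031274796), 82.47478485107422) -1.653144171667324 [ 0.50139319 -0.25650466  0.06826913]
((0.507033109664917, -0.2571699619293213), 0.055823471397161484)
```

```bash

python3 -m inch '[{"ax":0,"ay":0,"az":0,"dx":3,"dy":-35,"dz":0,"fingers":55},{"ax":0,"ay":0,"az":0,"dx":3,"dy":-35,"dz":0,"fingers":55},{"ax":0,"ay":0,"az":0,"dx":3,"dy":-35,"dz":0,"fingers":55},{"ax":0,"ay":0,"az":0,"dx":3,"dy":-35,"dz":0,"fingers":55},{"ax":0,"ay":0,"az":0,"dx":3,"dy":-35,"dz":0,"fingers":55}]' >/dev/null
python3 -m inch '[{"ax":0,"ay":0,"az":0,"dx":3,"dy":-35,"dz":0,"fingers":55},{"ax":0,"ay":0,"az":0,"dx":3,"dy":-35,"dz":0,"fingers":55},{"ax":0,"ay":0,"az":0,"dx":2,"dy":-35,"dz":0,"fingers":55},{"ax":0,"ay":0,"az":0.045,"dx":0,"dy":0,"dz":25,"fingers":55},{"ax":0,"ay":0,"az":0,"dx":0,"dy":0,"dz":0,"fingers":55}]' |grep -E "pos|wrist|width"
python3 -c "
from h import *
to(.503,-.258,.165)"
```

```text
eef_pos: [0.5016, -0.2583, 0.1897]
wrist_force: [-1.6, 0.8, -1.1]
gripper_width: 0.0468
t 6.1333 pos [ 0.5016 -0.2583  0.1897] psi -0.0784 tilt -1.0 F [-1.6  0.8 -1.1] w 0.0468
shift [ 1.5 -0.3 24.7]
```

```bash

python3 -m inch '[{"ax":0,"ay":0,"az":0,"dx":1,"dy":0,"dz":10,"fingers":55},{"ax":0,"ay":0,"az":0,"dx":0,"dy":0,"dz":10,"fingers":55},{"ax":0,"ay":0,"az":0,"dx":0,"dy":0,"dz":8,"fingers":55},{"ax":0,"ay":0,"az":0,"dx":0,"dy":0,"dz":8,"fingers":55},{"ax":0,"ay":0,"az":0,"dx":0,"dy":0,"dz":4,"fingers":55}]' |grep -E "pos|wrist|width"
python3 -m inch '[{"ax":0,"ay":0,"az":0,"dx":0,"dy":0,"dz":2,"fingers":55},{"ax":0,"ay":0,"az":0,"dx":0,"dy":0,"dz":1,"fingers":55},{"ax":0,"ay":0,"az":0,"dx":0,"dy":0,"dz":0,"fingers":55},{"ax":0,"ay":0,"az":0,"dx":0,"dy":0,"dz":0,"fingers":55},{"ax":0,"ay":0,"az":0,"dx":0,"dy":0,"dz":0,"fingers":55}]' |grep -E "pos|wrist|width"
python3 - <<'E'
from h import *
i,P,d=grab("side");cv2.imwrite("pics/s4.png",cv2.resize(i[200:320,220:370],(750,600)))
E
```

```text
eef_pos: [0.5037, -0.2632, 0.1518]
wrist_force: [0.3, 0.1, -0.6]
gripper_width: 0.0468
eef_pos: [0.5045, -0.2631, 0.151]
wrist_force: [-0.3, 1.3, -0.7]
gripper_width: 0.0468
```

View pics/s4.png

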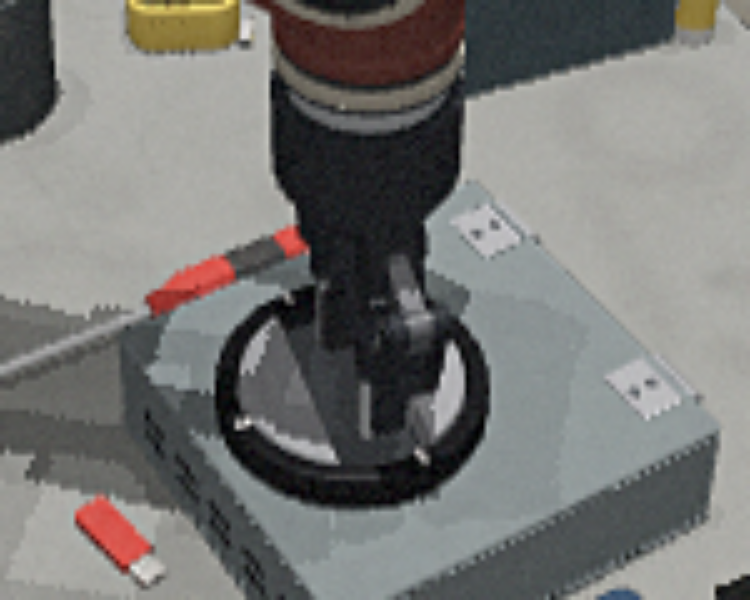

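The fingertips (crop px 375,430 and 335,345) stand in the slot's lane at about the level of the rim. I'll go down to just above the floor.

```bash

python3 -m inch '[{"ax":0,"ay":0,"az":0,"dx":-1,"dy":-3,"dz":2,"fingers":55},{"ax":0,"ay":0,"az":0,"dx":0,"dy":0,"dz":2,"fingers":55},{"ax":0,"ay":0,"az":0,"dx":0,"dy":0,"dz":2,"fingers":55},{"ax":0,"ay":0,"az":0,"dx":0,"dy":0,"dz":0,"fingers":55},{"ax":0,"ay":0,"az":0,"dx":0,"dy":0,"dz":0,"fingers":55}]' |grep -E "pos|wrist"
python3 -m inch '[{"ax":0,"ay":0,"az":0,"dx":0,"dy":0,"dz":2,"fingers":55},{"ax":0,"ay":0,"az":0,"dx":0,"dy":0,"dz":1,"fingers":55},{"ax":0,"ay":0,"az":0,"dx":0,"dy":0,"dz":0,"fingers":55},{"ax":0,"ay":0,"az":0,"dx":0,"dy":0,"dz":0,"fingers":55},{"ax":0,"ay":0,"az":0,"dx":0,"dy":0,"dz":0,"fingers":55}]' |grep -E "pos|wrist"
```

```text
eef_pos: [0.5034, -0.2596, 0.1441]
wrist_force: [-0.5, -0.3, -0.2]
eef_pos: [0.5036, -0.2598, 0.1414]
wrist_force: [-0.6, 0.4, 0.0]
```

No contact this far below the rim, so the tips are about 11 mm into the slot. Now I'll turn clockwise.

```bash

for k in 1 2; do :; done
python3 -m inch '[{"ax":0,"ay":0,"az":0.08,"dx":0,"dy":0,"dz":0,"fingers":55},{"ax":0,"ay":0,"az":0.08,"dx":0,"dy":0,"dz":0,"fingers":55},{"ax":0,"ay":0,"az":0.08,"dx":0,"dy":0,"dz":0,"fingers":55},{"ax":0,"ay":0,"az":0.08,"dx":0,"dy":0,"dz":0,"fingers":55},{"ax":0,"ay":0,"az":0.08,"dx":0,"dy":0,"dz":0,"fingers":55}]' |grep -E "pos|wrist"
python3 -m inch '[{"ax":0,"ay":0,"az":0.08,"dx":0,"dy":0,"dz":0,"fingers":55},{"ax":0,"ay":0,"az":0.08,"dx":0,"dy":0,"dz":0,"fingers":55},{"ax":0,"ay":0,"az":0.08,"dx":0,"dy":0,"dz":0,"fingers":55},{"ax":0,"ay":0,"az":0.08,"dx":0,"dy":0,"dz":0,"fingers":55},{"ax":0,"ay":0,"az":0.08,"dx":0,"dy":0,"dz":0,"fingers":55}]' |grep -E "pos|wrist"
python3 -c "
from h import *
to(.503,-.259,.141);s=env.state();print(s['torque'],s['joints'])"
```

```text
eef_pos: [0.5028, -0.2592, 0.1412]
wrist_force: [-3.7, 2.2, 3.4]
eef_pos: [0.5025, -0.2591, 0.1412]
wrist_force: [-4.0, 3.0, 3.8]
t 8.6833 pos [ 0.5025 -0.2591  0.1412] psi -0.8856 tilt -1.0 F [-4.   3.   3.8] w 0.0468
shift [ 0.2 -0.4  0.2]
[0.47964963 0.69609312 0.14177192] [-6.07543658e-01  7.16826023e-02  1.87927111e+00 -2.34693656e-04
  1.19481633e+00  1.84897229e+00]
```

```bash

python3 -m inch '[{"ax":0,"ay":0,"az":0.08,"dx":0,"dy":0,"dz":0,"fingers":55},{"ax":0,"ay":0,"az":0.08,"dx":0,"dy":0,"dz":0,"fingers":55},{"ax":0,"ay":0,"az":0.08,"dx":0,"dy":0,"dz":0,"fingers":55},{"ax":0,"ay":0,"az":0.08,"dx":0,"dy":0,"dz":0,"fingers":55},{"ax":0,"ay":0,"az":0.08,"dx":0,"dy":0,"dz":0,"fingers":55}]' |grep -E "pos|wrist"
python3 -m inch '[{"ax":0,"ay":0,"az":0.06,"dx":0,"dy":0,"dz":0,"fingers":55},{"ax":0,"ay":0,"az":0.06,"dx":0,"dy":0,"dz":0,"fingers":55},{"ax":0,"ay":0,"az":0.05,"dx":0,"dy":0,"dz":0,"fingers":55},{"ax":0,"ay":0,"az":0.05,"dx":0,"dy":0,"dz":0,"fingers":55},{"ax":0,"ay":0,"az":0,"dx":0,"dy":0,"dz":0,"fingers":55}]' |grep -E "pos|wrist"
python3 -c "
from h import *
to(.503,-.259,.141);s=env.state();print(s['torque'],s['joints'])"
```

```text
eef_pos: [0.5026, -0.2588, 0.1412]
wrist_force: [-5.2, 4.3, 5.0]
eef_pos: [0.5027, -0.2588, 0.1412]
wrist_force: [-3.8, 2.7, 3.1]
t 9.5167 pos [ 0.5027 -0.2588  0.1412] psi -1.5034 tilt -1.0 F [-3.8  2.7  3.1] w 0.047
shift [ 0.2 -0.3  0.2]
[0.48689473 0.57583107 0.09151496] [-6.07260820e-01  7.16288337e-02  1.87934093e+00  4.46927148e-04
  1.19469717e+00  2.46675754e+00]
```

```bash

python3 -m inch '[{"ax":0,"ay":0,"az":0.04,"dx":0,"dy":0,"dz":0,"fingers":55},{"ax":0,"ay":0,"az":0.04,"dx":0,"dy":0,"dz":0,"fingers":55},{"ax":0,"ay":0,"az":0.04,"dx":0,"dy":0,"dz":0,"fingers":55},{"ax":0,"ay":0,"az":0,"dx":0,"dy":0,"dz":0,"fingers":55},{"ax":0,"ay":0,"az":0,"dx":0,"dy":0,"dz":0,"fingers":55}]' |grep -E "pos|wrist"
python3 -c "
from h import *
to(.503,-.259,.141);s=env.state();print(s['torque'])"
python3 -m inch '[{"ax":0,"ay":0,"az":0.04,"dx":0,"dy":0,"dz":0,"fingers":55},{"ax":0,"ay":0,"az":0.04,"dx":0,"dy":0,"dz":0,"fingers":55},{"ax":0,"ay":0,"az":0,"dx":0,"dy":0,"dz":0,"fingers":55},{"ax":0,"ay":0,"az":0,"dx":0,"dy":0,"dz":0,"fingers":55},{"ax":0,"ay":0,"az":0,"dx":0,"dy":0,"dz":0,"fingers":55}]' |grep -E "pos|wrist"
python3 -c "
from h import *
to(.503,-.259,.141);s=env.state();print(s['torque'])"
```

```text
eef_pos: [0.5028, -0.2589, 0.1411]
wrist_force: [-3.2, 4.0, 2.3]
t 9.9333 pos [ 0.5028 -0.2589  0.1411] psi -1.6218 tilt -1.0 F [-3.2  4.   2.3] w 0.0471
shift [ 0.1 -0.2  0.1]
[0.59856299 0.54811301 0.01489223]
eef_pos: [0.5029, -0.2589, 0.1411]
wrist_force: [-3.7, 4.0, 2.3]
t 10.35 pos [ 0.5029 -0.2589  0.1411] psi -1.7018 tilt -1.0 F [-3.7  4.   2.3] w 0.0469
shift [ 0.  -0.1  0.1]
[0.59078082 0.51814076 0.0954318 ]
```

```bash

python3 -m inch '[{"ax":0,"ay":0,"az":0.03,"dx":0,"dy":0,"dz":0,"fingers":55},{"ax":0,"ay":0,"az":0.03,"dx":0,"dy":0,"dz":0,"fingers":55},{"ax":0,"ay":0,"az":0.03,"dx":0,"dy":0,"dz":0,"fingers":55},{"ax":0,"ay":0,"az":0,"dx":0,"dy":0,"dz":0,"fingers":55},{"ax":0,"ay":0,"az":0,"dx":0,"dy":0,"dz":0,"fingers":55}]' |grep -E "pos|wrist"
python3 - <<'E'
from h import *
to(.503,-.259,.141);s=env.state();print(s['torque'],s['joints'][5])
i,P,d=grab("side");cv2.imwrite("pics/s5.png",cv2.resize(i[200:320,220:370],(750,600)))
E
```

```text
eef_pos: [0.5033, -0.2587, 0.1413]
wrist_force: [-1.0, 5.6, 2.8]
t 10.7667 pos [ 0.5033 -0.2587  0.1413] psi -1.7884 tilt -1.0 F [-1.   5.6  2.8] w 0.0469
shift [0.3 0.3 0.3]
[0.99919701 0.41006343 1.34592954] 2.752396296883203
```

View pics/s5.png

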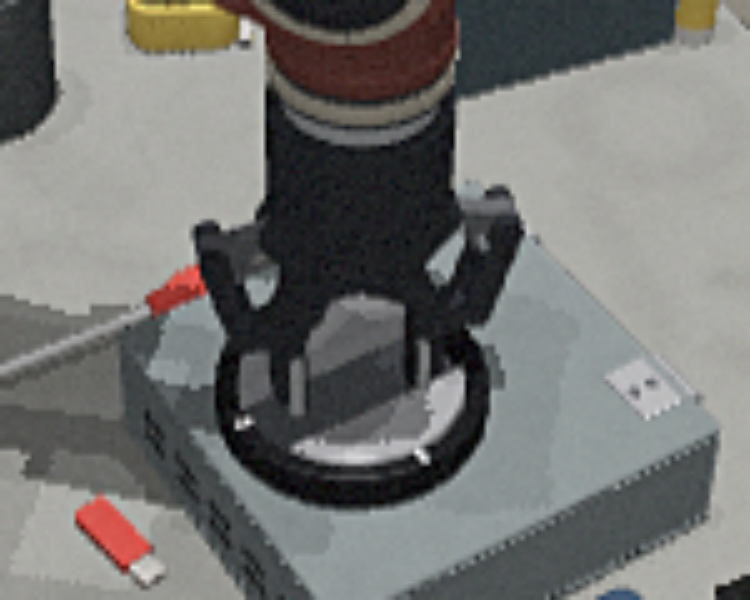

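The slot (from crop px 260,410 to 430,340) now runs front to back, parallel to the box's side. The torque has jumped from 0.1 to 1.35 N m, so the cam is at its stop. I'll ease off, lift out and check.

```bash

python3 -m inch '[{"ax":0,"ay":0,"az":-0.06,"dx":0,"dy":0,"dz":0,"fingers":55},{"ax":0,"ay":0,"az":-0.06,"dx":0,"dy":0,"dz":0,"fingers":55},{"ax":0,"ay":0,"az":-0.06,"dx":0,"dy":0,"dz":0,"fingers":55},{"ax":0,"ay":0,"az":-0.06,"dx":0,"dy":0,"dz":0,"fingers":55},{"ax":0,"ay":0,"az":0,"dx":0,"dy":0,"dz":0,"fingers":55}]' |grep -E "pos|wrist"
python3 -m inch '[{"ax":0,"ay":0,"az":0,"dx":0,"dy":0,"dz":-10,"fingers":55},{"ax":0,"ay":0,"az":0,"dx":0,"dy":0,"dz":-20,"fingers":55},{"ax":0,"ay":0,"az":0,"dx":0,"dy":0,"dz":-30,"fingers":55},{"ax":0,"ay":0,"az":0,"dx":0,"dy":0,"dz":-30,"fingers":55},{"ax":0,"ay":0,"az":0,"dx":0,"dy":0,"dz":0,"fingers":55}]' |grep -E "pos|wrist"
python3 -c "
from h import *
to(.47,-.54,.22)"
```

```text
eef_pos: [0.5038, -0.2602, 0.1416]
wrist_force: [0.6, -0.3, 1.0]
eef_pos: [0.5064, -0.2619, 0.2401]
wrist_force: [0.5, -0.6, 0.9]
t 11.65 pos [ 0.5064 -0.2619  0.2401] psi -1.5539 tilt -0.9999 F [ 0.5 -0.6  0.9] w 0.0469
shift [277.3  41.3  21.8]
```

```bash

python3 -m inch '[{"ax":0,"ay":0,"az":0,"dx":35,"dy":5,"dz":0,"fingers":55},{"ax":0,"ay":0,"az":0,"dx":35,"dy":5,"dz":0,"fingers":55},{"ax":0,"ay":0,"az":0,"dx":35,"dy":5,"dz":0,"fingers":55},{"ax":0,"ay":0,"az":0,"dx":35,"dy":5,"dz":0,"fingers":55},{"ax":0,"ay":0,"az":0,"dx":35,"dy":5,"dz":0,"fingers":55}]' >/dev/null
python3 -m inch '[{"ax":0,"ay":0,"az":0,"dx":35,"dy":5,"dz":0,"fingers":55},{"ax":0,"ay":0,"az":0,"dx":35,"dy":5,"dz":0,"fingers":55},{"ax":0,"ay":0,"az":0,"dx":30,"dy":5,"dz":0,"fingers":55},{"ax":0,"ay":0,"az":0,"dx":0,"dy":0,"dz":0,"fingers":55},{"ax":0,"ay":0,"az":0,"dx":0,"dy":0,"dz":0,"fingers":55}]' |grep -E "pos|wrist"
python3 - <<'E'
from h import *
i,P,d=grab("top");c=np.array([.503,-.258])
rho=np.hypot(*(P[...,:2]-c).transpose(2,0,1));z=P[...,2]
m=((rho<.045)&(z<.0745)).astype(np.uint8)
n,l,st,_=cv2.connectedComponentsWithStats(m);S=P[l==1+st[1:,4].argmax()]
r=cv2.minAreaRect(S[:,:2].astype(np.float32));v=np.linalg.svd(S[:,:2]-S[:,:2].mean(0))[2]
print(r,"slot yaw",np.arctan(v[0][1]/v[0][0]))
sub=np.zeros(z.shape,bool);sub[160:248,328:412]=1
Q=P[sub&(rho>.068)&(abs(z-.065)<.012)];print(Q.mean(0),np.linalg.svd(Q-Q.mean(0),full_matrices=False)[2][2])
cv2.imwrite("pics/top3.png",cv2.resize(i[145:255,315:435],(600,550),interpolation=cv2.INTER_CUBIC))
E
```

```text
eef_pos: [0.468, -0.5371, 0.2315]
wrist_force: [0.3, 0.5, 0.1]
((0.5034332275390625, -0.2616593837738037), (0.08899126946926117, 0.03927622735500336), 8.76947021484375) slot yaw 0.1558409897281935
[ 0.54572954 -0.25287959  0.06450854] [-0.00233708  0.00110291  0.99999666]
```

View pics/top3.png

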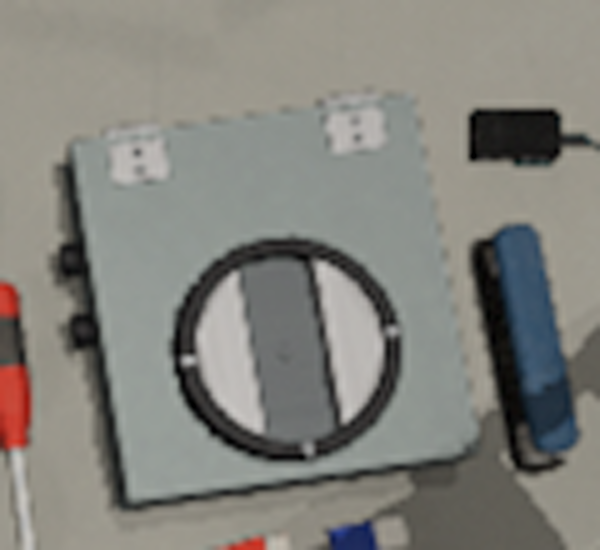

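The slot (crop px 270,260 to 305,435) is square to the front edge, at yaw 0.156 against 0.16 for the box. The panel is flat, the bystanders have not moved and the arm is clear.

```bash
python3 -c "
from cell import env
print(env.close_job())"
```

```text
the job is handed in; nothing more can be done
None
```

The job is handed in: the panel is shut flat, the cam is turned clockwise to its stop (slot within about 0.01 rad of square to the front edge), and the arm is clear; handing in returned no verdict.

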